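Open the child-resistant polish bottle at the étagère

TASK

Take the child-resistant cap (white with a black grip) off the amber polish bottle: push it down and, keeping it down, turn it anticlockwise (seen from above) until it comes free, then lift it off and lay it flat, open side down, in the middle of the aluminium dish. Feel for the bottom and keep your push (or any pull while it is still locked) well under 30 N, because more would crack the bottle's thin neck. Set the cap down instead of dropping it, and leave the display pieces, the tin, the coasters, the brush and the dish where they stand.

Things in the scene. Friction and masses are not known exactly. Their poses are not given: they have to be found in the camera images.
- bottle: round amber bottle, 78 mm across, in a square dark steel caddy (130 x 130 mm, walls to 42 mm high) that is screwed to the table and never moves. Origin: centre of the caddy's underside, on the table; z up, along the bottle's axis. The bottle's sloping shoulder ends about 110 mm above the table and the cap sits above it on the same axis.
- cap: white plastic cap, about 40 g, 41.5 mm high. Origin: centre of its open underside; z up. From the top: a black ribbed soft-rubber grip that does not slip easily, 50 mm across and 12 mm tall; below it a flat ledge (29.5 mm above the underside, 62 mm across) whose rim slopes out to 72 mm at 24.5 mm; then a skirt 49 mm across. Fingertips can bear on the ledge. It starts on the bottle.
- cap_top (a point): centre of the cap's flat top (two short red bars), 41.5 mm above its underside. Unless held down far enough, the cap turned either way only drags the ratcheting collar inside round with it, for ever, at 0.2 N m, and is loose upward by at most 12 mm. Held down, it comes free after turning anticlockwise (from above) 41 to 90 degrees relative to the collar, 65 being a good aim; beyond 90 it drags the collar.
- rest (a point): fixed point on the bottle's axis, 140 mm above the table: the cap's underside at rest. A spring resists with 2.6 N + 0.4 N per mm of push. The depth where the cap frees is hidden, 2.5 to 13.5 mm below rest, different each time; a rigid floor is 1.8 mm deeper (spring alone then 4 to 9 N). Push slowly until the floor is felt, 12 to 18 N in all, hold that while turning, then lift 32 mm or more.
- dish: shallow round brushed-aluminium dish, loose, 350 g, rim 152 mm across and 15 mm high, flat floor about 120 mm across. Origin: centre of its underside; z up.
- dish_in (a point): centre of the dish's inner floor, 4 mm above the table.
- pot: miniature black-on-black pot, 76 mm across, 62 mm high, loose; origin: centre of its underside. Leave alone.
- canteen: upright flat clay canteen, 84 mm wide, 108 mm high, 50 mm thick, loose; origin: centre of its underside. Leave alone.
- bear: ceramic bear fetish, 100 mm long, 34 mm wide, 60 mm high, loose; origin: centre of its underside. Leave alone.
- wax_tin: closed brass tin, 80 mm across, 45 mm high, loose; origin: centre of its underside. Leave alone.
- coasters: stack of cork coasters, 90 mm across, 21 mm high, loose; origin: centre of its underside. Leave alone.
- brush: dusting brush, some 200 mm long, lying on the table, loose. Leave alone.
Mind the look-alikes: they are no part of the job. There is more than one size of the dish; the one meant has the size given above.

How it is judged:
By the outcome, as a careful person would: the job done as asked, in the order asked, and still so for the second after the job is handed in, with the robot touching nothing.
It also fails if it takes over 54 s, if anything falls off the work surface, if the arm or the gripper's body presses on something with over 40 N, if the wrist force passes 120 N, or if a joint passes its speed limit or range.

ROBOT

A 6-joint arm with a two-finger parallel gripper is mounted at the origin on the work surface. World frame = base frame: x ahead of the robot, y to its left, z up, the work surface at z = 0. Lengths are in m, angles in rad, forces in N, time in s.
With the tool pointing down it reaches from about 0.325 to 0.85 m from the base axis. Payload 15.5 kg.
Tool frame: the origin (TCP) lies midway between the tips of the shut fingers; the grasp point (between the pads) lies 19 mm behind it (env.hold_point_z is the distance from the TCP to the grasp point, in m); z points along the fingers, y is the direction in which the jaws open and shut (so a half turn about z gives the same grasp; the last joint's range is limited). The gripper opens to 91 mm and grips with 3 to 60 N. Pads are 32 mm wide; open, the fingers measure 118 mm over their backs; the gripper's body (76 mm by 178 mm) begins 60 mm behind the grasp point.
Start: joints at [-1.214, 0.494, 1.345, -0, 1.302, -0.096], TCP at [0.273, -0.562, 0.214] pointing down, gripper open.
Joint ranges: [-2.91, 2.91], [-0.82, 2.16], [0.22, 2.67], [-1.22, 4.37], [0.12, 2.79], [-3.08, 3.08]. Speed limits (rad/s): [1.89, 1.89, 2.57, 3.01, 3.01, 3.01].

INTERFACE

Orientations are given as a unit quaternion [w, x, y, z].
In Python, from plant import sensors, cams, env gives the robot as it stands.
- The arm moves only by the shell command python3 -m crank 'ROWS' [OPENING] [FORCE]. ROWS is JSON, a list that holds one entry, the list of rows, each a list of 4 numbers: the shift along the tool's x, y, z in cm, then the turn about the tool's z in rad. In form: [[[dx, dy, dz, roll], ...]]. A call has 1 to 12 rows; each row shifts and turns the commanded pose from where the row before left it, along the tool's axes as they then stand; what a row does not reach is not made up. A row lasts 1/12 s, in which the tool goes at most 41.7 mm and 7.16 degrees, less where a joint would pass 70% of its speed; a pose out of reach is approached as far as the arm can. A call with a gripper value outside its range is refused whole. OPENING is the gripper command: -1 is shut, 1 is fully open, values between are in proportion, set as the call begins (- or left out, the last holds). The fingers move at their own pace and stop on an object; FORCE is the grip in N (left out, the last holds). Time passes only in rows, so rows that do not move let the fingers close. It gives the time, the measured TCP pose, the force and the opening at its end, in the units of the state.
- sensors.get_state(): the state, without advancing time (a new reading comes with each control period).
- cams.snapshot(name): name is "side" or "top"; returns (picture, depth): 400x640x3 uint8, red, green, blue; 400x640 float32, m along the optical axis (not along the pixel's ray), 0 where there is no reading.
- cams.camera_info(name): a dict with "mtx" (3x3 intrinsics, pixels), "pose" (4x4, takes a point from camera to world coordinates). Camera axes: x right, y down, z forward; pixel columns grow to the right and rows downward; lengths in m; the calibration is good to about 2 mm. A picture is of the moment at which its call begins. camera_info takes no time and is no camera call.
- env.job_done(): hands the job in, once; it reports no verdict.
The state is a dict: "t": time; "joints": joint angles; "qd": joint speeds; "tau": joint torques, N m; "tcp_pos": TCP position; "eef_rot": TCP orientation; "force": force on the tool from outside, world axes, zero at the start; "moment": the same for the moment, N m; "width": finger opening in m.
Only numpy, scipy, OpenCV 4.12 (cv2) and the standard library are available. Lean on these libraries where they do the work, as an engineer would, in place of code of your own. Each camera call takes 0.05 s, during which the arm holds its last target.

## Working session

There is one attempt and no reset: what is moved stays moved. The work goes in short steps, Python scripts to look and compute and a shell command to move; the robot and the scene stay as the last step left them, time stands still between calls to the robot, and variables do not carry over. Pictures are saved under pics/ and viewed, and the job is handed in when it is done.

```bash
ls; mkdir -p pics; python3 - <<'E'
from plant import sensors, cams, env
import cv2, numpy as np
np.set_printoptions(precision=4,suppress=True)
s=sensors.get_state()
for k in s: print(k,s[k])
print(env.hold_point_z)
for n in("top","side"):
    p,d=cams.snapshot(n); cv2.imwrite(f"pics/{n}0.png",p[:,:,::-1]); np.save(f"pics/{n}0.npy",d)
    c=cams.camera_info(n); print(n,c["mtx"],c["pose"])
E
```

```text
pics
t 0.0
joints [-1.2145  0.4942  1.3461  0.      1.3025 -0.0955]
qd [-0.0003 -0.0011  0.0001 -0.0007  0.0013 -0.0002]
tau [ -0.0003 -87.884  -38.1856   0.0707   0.0533  -0.0002]
tcp_pos [ 0.2727 -0.5619  0.2133]
eef_rot [-0.0006  0.9746  0.224  -0.0001]
force [ 0.7471 -0.208  -0.6831]
moment [ 0.0364 -0.0144 -0.0258]
width 0.09120840932939293
0.0188
top [[515.6607   0.     327.7512]
 [  0.     515.6607 199.5111]
 [  0.       0.       1.    ]] [[ 0.0082 -0.9897  0.1428  0.3115]
 [-0.9998 -0.0106 -0.0159  0.0097]
 [ 0.0173 -0.1427 -0.9896  1.689 ]
 [ 0.      0.      0.      1.    ]]
side [[370.5722   0.     323.9965]
 [  0.     370.5722 196.4953]
 [  0.       0.       1.    ]] [[-0.8992 -0.2726  0.3423  0.1783]
 [-0.4374  0.5388 -0.72    0.7407]
 [ 0.0118 -0.7972 -0.6037  0.7336]
 [ 0.      0.      0.      1.    ]]
```

View pics/top0.png

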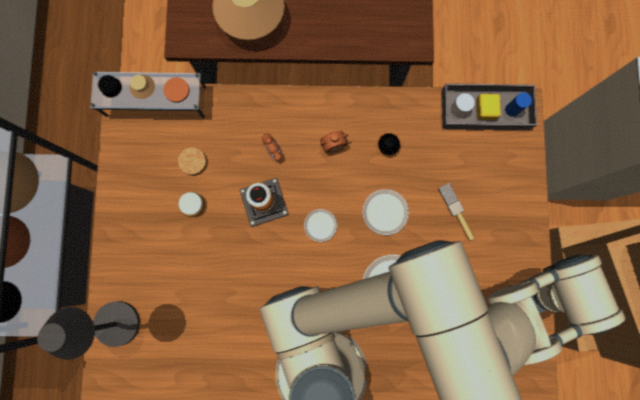

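View pics/side0.png

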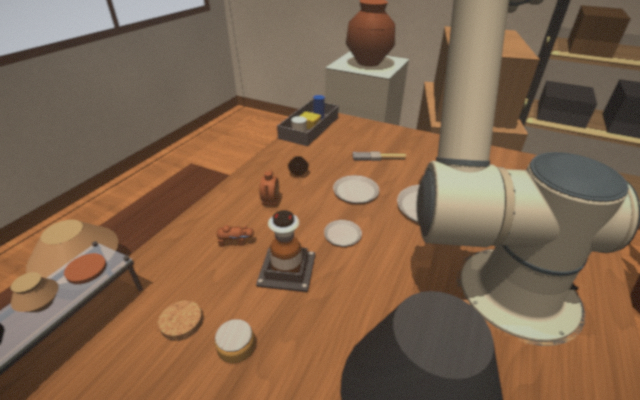

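The top view shows the bottle at (258,197) in its caddy (263,202). There are dishes at (320,225) and (386,212), plus a third near (385,270) half hidden by the arm. Brush at (457,210), tin at (191,204), coasters at (192,161). The side view shows the cap at (283,222). Next I'll measure the dish sizes and the cap.

```bash
cat > h.py <<'E'
import numpy as np, cv2
from plant import cams
np.set_printoptions(precision=4,suppress=True)
def ray(n,uv,z):
    c=cams.camera_info(n);K=c["mtx"];T=c["pose"]
    uv=np.atleast_2d(np.array(uv,float))
    d=np.c_[(uv[:,0]-K[0,2])/K[0,0],(uv[:,1]-K[1,2])/K[1,1],np.ones(len(uv))]@T[:3,:3].T
    o=T[:3,3]; return o+d*((z-o[2])/d[:,2])[:,None]
def cloud(n,D):
    c=cams.camera_info(n);K=c["mtx"];T=c["pose"]
    v,u=np.mgrid[:400,:640]
    P=np.stack([(u-K[0,2])/K[0,0]*D,(v-K[1,2])/K[1,1]*D,D],-1)
    return P@T[:3,:3].T+T[:3,3]
def proj(n,X):
    c=cams.camera_info(n);K=c["mtx"];T=c["pose"]
    p=(np.atleast_2d(X)-T[:3,3])@T[:3,:3]; q=p@K.T; return q[:,:2]/q[:,2:]
def fitc(P):
    A=np.c_[2*P[:,:2],np.ones(len(P))];s=np.linalg.lstsq(A,(P[:,:2]**2).sum(1),rcond=None)[0]
    return s[:2],np.sqrt(s[2]+s[0]**2+s[1]**2)
E
python3 - <<'E'
from h import *
p=cv2.imread("pics/top0.png");D=np.load("pics/top0.npy");C=cloud("top",D)
hsv=cv2.cvtColor(p,cv2.COLOR_BGR2HSV)
m=((hsv[...,1]<60)&(hsv[...,2]>90)).astype(np.uint8)
cs,_=cv2.findContours(m,cv2.RETR_EXTERNAL,cv2.CHAIN_APPROX_NONE)
for c in cs:
    if cv2.contourArea(c)<250: continue
    P=ray("top",c[:,0]+0.0,0.015);ce,r=fitc(P); x,y,w,h=cv2.boundingRect(c)
    print((x,y,w,h),cv2.contourArea(c),ce,2*r, np.std(np.linalg.norm(P[:,:2]-ce,axis=1)))
# cloud heights near cap
for z0,z1 in((.03,.06),(.1,.16),(.16,.172),(.174,.19)):
    s=(C[...,2]>z0)&(C[...,2]<z1); s[:, :235]=0;s[:,295:]=0;s[:170]=0;s[230:]=0
    Q=C[s]; print(z0,len(Q),Q.mean(0) if len(Q) else 0,Q.min(0) if len(Q) else 0,Q.max(0)if len(Q) else 0)
def crop(n,x0,x1,y0,y1,k):
    im=cv2.imread(f"pics/{n}0.png")[y0:y1,x0:x1];return cv2.resize(im,None,fx=k,fy=k,interpolation=cv2.INTER_CUBIC)
a=crop("top",230,300,165,235,6);b=crop("side",240,340,195,295,4)
cv2.imwrite("pics/crop1.png",np.hstack([a[:400,:400],b]))
cv2.imwrite("pics/crop2.png",crop("top",290,420,175,300,4))
E
```

```text
(265, 289, 93, 111) 3587.5 [0.084  0.0222] 0.258744740240232 0.048682472831263604
(501, 285, 58, 79) 1201.0 [ 0.1514 -0.6467] 0.18596507120369132 0.02914636678013394
(561, 258, 62, 76) 2314.0 [ 0.25   -0.8715] 0.1897890071109533 0.024054245273334454
(364, 255, 36, 25) 433.0 [ 0.3382 -0.1892] 0.08794765422966833 0.013535061286769755
(399, 244, 113, 156) 8157.0 [ 0.1592 -0.435 ] 0.3726324302775419 0.06549173670875129
(305, 209, 32, 33) 751.0 [0.4689 0.006 ] 0.10097049838606523 0.0010114822839332686
(179, 192, 23, 23) 370.0 [0.5368 0.4325] 0.07106577307960793 0.0009553186932097755
(363, 190, 45, 45) 1531.0 [ 0.5145 -0.2063] 0.14532278663887252 0.001090265324445834
(439, 184, 24, 32) 316.0 [ 0.558  -0.4208] 0.0765756641613134 0.012487498365807917
(241, 179, 36, 28) 503.0 [0.5765 0.2111] 0.09580188618593387 0.010744662725743053
(0, 154, 68, 183) 6642.0 [0.4019 0.9405] 0.40514372817790006 0.08279127762902268
(0, 128, 12, 112) 589.5 [0.5997 1.0787] 0.2301991199136194 0.0480196098634942
(446, 91, 90, 34) 1378.0 [ 0.8602 -0.5531] 0.1973133363473814 0.0367993719291729
(91, 72, 109, 37) 3661.0 [0.9173 0.6007] 0.27516647110017456 0.044754736074059734
0.03 195 [0.531  0.1814 0.0427] [0.4867 0.1362 0.0302] [0.6024 0.2504 0.0596]
0.1 17 [0.5327 0.1777 0.1125] [0.5151 0.161  0.1006] [0.5772 0.2272 0.16  ]
0.16 178 [0.5411 0.1927 0.1673] [0.5093 0.1604 0.1606] [0.58   0.2298 0.1718]
0.174 244 [0.5437 0.1939 0.1818] [0.5143 0.1625 0.174 ] [0.5713 0.2246 0.1898]
```

View pics/crop1.png

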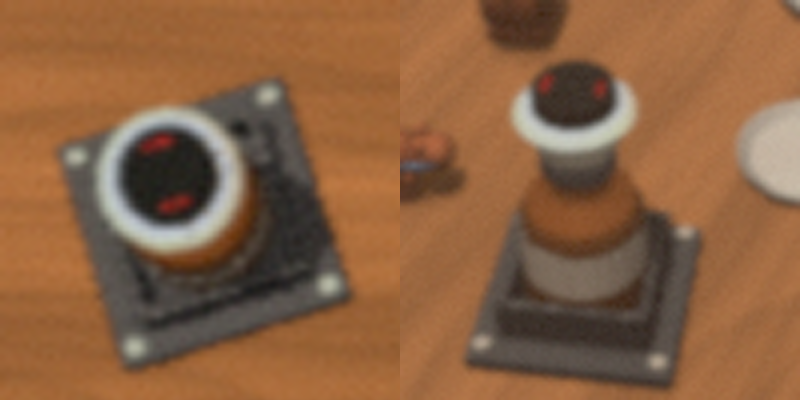

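View pics/crop2.png

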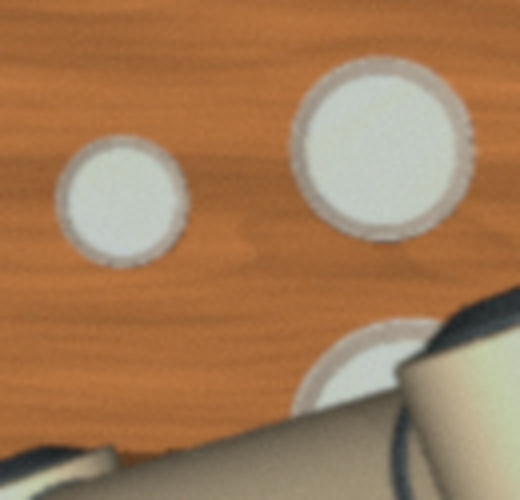

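The cap (black top, two red bars, white ledge) is clear in both views. The small dish at top (320,225) is about 104 mm, so it's ruled out. The dish at (386,212) and the part-hidden one at about (385,270) still need accurate diameters.

```bash
cat > meas.py <<'E'
from h import *
def wood(p): 
    h=cv2.cvtColor(p,cv2.COLOR_BGR2HSV); return h[...,1].astype(np.float32)
def radial(n,p,cx,z,r0,r1,thr,chan,rng=(0,360),it=3,rising=True):
    c=np.array(cx,float)
    for _ in range(it):
        P=[]
        for a in np.deg2rad(np.arange(rng[0],rng[1],4)):
            rs=np.arange(r0,r1,.0004)
            X=np.c_[c[0]+rs*np.cos(a),c[1]+rs*np.sin(a),np.full(len(rs),z)]
            uv=proj(n,X).astype(np.float32)
            v=cv2.remap(chan,uv[:,:1],uv[:,1:],cv2.INTER_LINEAR)[:,0]
            g=v>thr if rising else v<thr
            i=np.argmax(g)
            if g.any() and i>0: P.append(X[i])
        P=np.array(P);
        for k in range(3):
            ce,r=fitc(P);e=abs(np.linalg.norm(P[:,:2]-ce,axis=1)-r);P=P[e<max(.0015,2*np.median(e))]
        if rng==(0,360): c=ce
    return ce,r*2,len(P),e.mean()
E
python3 - <<'E'
from meas import *
for n in("top","side"):
    p=cv2.imread(f"pics/{n}0.png");S=wood(p);V=p.max(2).astype(np.float32)
    for nm,c,r in(("small",(.469,.006),(.04,.065)),("big",(.5145,-.2063),(.06,.09))):
        print(n,nm,radial(n,p,c,.015,r[0],r[1],100,S))
    print(n,"cap grip",radial(n,p,(.544,.194),.1805,.015,.031,110,V))
    print(n,"cap top",radial(n,p,(.544,.194),.1815,.015,.031,110,V))
    print(n,"rim",radial(n,p,(.544,.194),.1645,.028,.045,100,S))
# red bars
    h=cv2.cvtColor(p,cv2.COLOR_BGR2HSV);m=(((h[...,0]<8)|(h[...,0]>172))&(h[...,1]>150)&(h[...,2]>90)).astype(np.uint8)
    c0=proj(n,[.544,.194,.1815])[0]
    k,l,st,ce=cv2.connectedComponentsWithStats(m)
    for i in range(1,k):
        if np.linalg.norm(ce[i]-c0)<14 and st[i,4]>3: print("red",ce[i],st[i],ray(n,ce[i],.1815))
p=cv2.imread("pics/top0.png");S=wood(p)
print(p.shape); print("third",radial("top",p,(.345,-.20),.015,.05,.1,100,S,rng=(-20,80),it=1))
E
```

```text
top small (array([0.4693, 0.0065]), np.float64(0.10911330717554985), 90, np.float64(0.00028817330260529767))
top big (array([ 0.5147, -0.2061]), np.float64(0.15335904926640562), 89, np.float64(0.0003123399285447693))
top cap grip (array([0.5438, 0.1926]), np.float64(0.04890684061323549), 74, np.float64(0.0002973055413063851))
top cap top (array([0.5436, 0.1925]), np.float64(0.04889323116247673), 75, np.float64(0.00031149890717149743))
top rim (array([0.545 , 0.1939]), np.float64(0.07472563905367441), 45, np.float64(0.0003365103064827454))
red [256.1111 188.3333] [254 187   5   3   9] [[0.5602 0.1975 0.1815]]
red [258.8571 198.4286] [257 198   5   2   7] [[0.5302 0.1886 0.1815]]
side small (array([0.4657, 0.0108]), np.float64(0.11127847544509824), 80, np.float64(0.0007605748442659282))
side big (array([ 0.5121, -0.2053]), np.float64(0.15845461255494137), 68, np.float64(0.0011330901421667775))
side cap grip (array([0.5405, 0.1951]), np.float64(0.05332180224082123), 48, np.float64(0.0013317817202734938))
side cap top (array([0.5403, 0.1955]), np.float64(0.05216201551542591), 46, np.float64(0.0011612536450997446))
side rim (array([0.5428, 0.1932]), np.float64(0.07507399007591807), 49, np.float64(0.0003674533029300902))
red [275.8 215.3] [275 214   3   4  10] [[0.5592 0.1971 0.1815]]
red [289.5 216.5] [289 215   2   4   8] [[0.5289 0.1866 0.1815]]
(400, 640, 3)Traceback (most recent call last):
  File "<stdin>", line 16, in <module>
  File "meas.py", line 18, in radial
    ce,r=fitc(P);e=abs(np.linalg.norm(P[:,:2]-ce,axis=1)-r);P=P[e<max(.0015,2*np.median(e))]
         ~~~~^^^
  File "h.py", line 18, in fitc
    A=np.c_[2*P[:,:2],np.ones(len(P))];s=np.linalg.lstsq(A,(P[:,:2]**2).sum(1),rcond=None)[0]
              ~^^^^^^
IndexError: too many indices for array: array is 1-dimensional, but 2 were indexed
```

The large dish measures 153 mm in the top view, which fits 152. I'll check the third once the arm is out of the way. The cap axis averages to about (0.5435, 0.193). In tool axes the shift to it is roughly dx +57.3 cm, dy −56.1 cm, and I'll rise 3 cm on the way.

Possible mix-ups, by top-view pixel: the caps could be confused with the tin (191,204) or the jars in the tray (465,104). The dishes are (320,225), about 109 mm; (386,212), about 153 mm; and (about 390,275), not measured yet.

```bash
python3 -m crank '[[[2.5,-2.4,-0.6,0],[2.8,-2.7,-0.6,0],[2.8,-2.7,-0.6,0],[2.8,-2.7,-0.6,0],[2.8,-2.7,-0.6,0],[2.8,-2.7,0,0],[2.8,-2.7,0,0],[2.8,-2.7,0,0],[2.8,-2.7,0,0],[2.8,-2.7,0,0],[2.8,-2.7,0,0],[2.8,-2.7,0,0]]]' 1 40
```

```text
t: 1.1
tcp_pos: [0.4324, -0.1262, 0.2439]
eef_rot: [-0.0, 0.975, 0.224, -0.0]
force: [1.1, 0.3, 0.6]
width: 0.0913
```

```bash
python3 -m crank '[[[2.8,-2.7,0,0],[2.8,-2.7,0,0],[2.8,-2.7,0,0],[2.8,-2.7,0,0],[2.8,-2.7,0,0],[2.8,-2.7,0,0],[1,-1,0,0],[0,0,0,0],[0,0,0,0]]]'
python3 - <<'E'
from meas import *
from plant import sensors
s=sensors.get_state();print(s["t"],s["joints"],s["tcp_pos"],s["eef_rot"],s["force"])
p,d=cams.snapshot("top");p=p[:,:,::-1].copy();cv2.imwrite("pics/top1.png",p)
S=wood(p)
print(radial("top",p,(.5145,-.206),.015,.06,.09,100,S))
print(radial("top",p,(.34,-.21),.015,.05,.11,100,S))
E
```

```text
t: 1.85
tcp_pos: [0.5171, 0.1048, 0.2435]
eef_rot: [0.0, 0.974, 0.225, -0.001]
force: [0.5, 0.9, -0.4]
width: 0.0911
1.85 [ 0.0869  0.3271  1.5418 -0.0002  1.2737  1.2042] [0.5171 0.1048 0.2435] [ 0.      0.9744  0.2248 -0.0005] [ 0.5007  0.8827 -0.3912]
(array([ 0.5147, -0.2061]), np.float64(0.1533410408600785), 89, np.float64(0.000316730347441291))
(array([ 0.2751, -0.2288]), np.float64(0.20546025523382175), 90, np.float64(0.00040078972353129475))
```

View pics/top1.png

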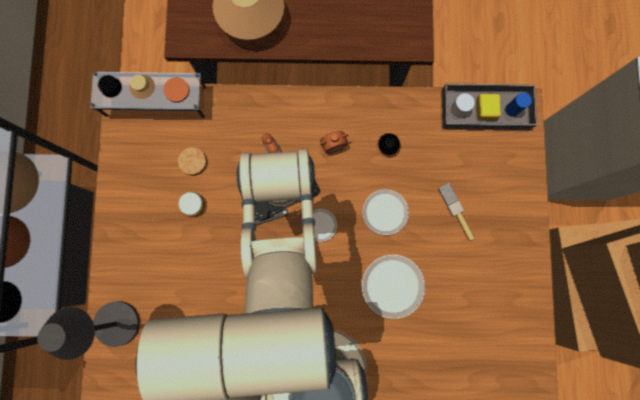

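The third dish is 205 mm, so the target is the one at pixel (386,212), centred at (0.5147, −0.2061). Now over the cap.

```bash
python3 -m crank '[[[1.5,-1.6,0,0],[2,-2.2,0,0],[2,-2.2,0,0],[0.7,-0.8,0,0],[0,0,1.0,0],[0,0,1.0,0],[0,0,0.5,0],[0,0,0,0],[0,0,0,0]]]'
python3 - <<'E'
from meas import *
from plant import sensors
s=sensors.get_state();print(s["t"],s["joints"],s["tcp_pos"],s["eef_rot"],s["force"])
p,d=cams.snapshot("side");p=p[:,:,::-1].copy();cv2.imwrite("pics/side1.png",cv2.resize(p[140:290,200:380],None,fx=4,fy=4,interpolation=cv2.INTER_CUBIC))
print(proj("side",s["tcp_pos"]),proj("side",[.5435,.193,.1815]))
E
```

```text
t: 2.65
tcp_pos: [0.5431, 0.1914, 0.2185]
eef_rot: [0.0, 0.975, 0.223, -0.001]
force: [-0.4, 0.9, -0.2]
width: 0.0911
2.65 [ 0.2352  0.4203  1.4627 -0.0001  1.2598  1.3555] [0.5431 0.1914 0.2185] [ 0.0001  0.9747  0.2234 -0.0006] [-0.4145  0.8609 -0.244 ]
[[282.1907 203.2874]] [[282.5697 216.2616]]
```

View pics/side1.png

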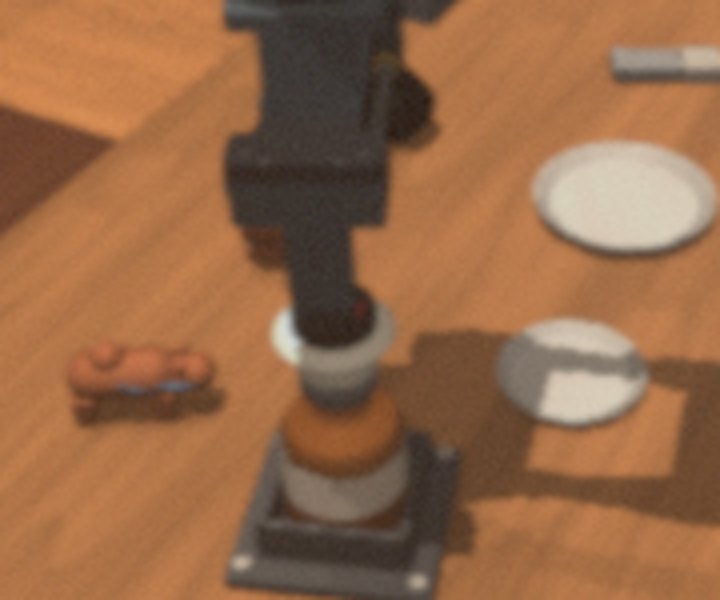

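```bash
python3 - <<'E'
from meas import *
from plant import sensors
s=sensors.get_state();t=s["tcp_pos"]
a=2*np.arctan2(.2234,.9747);x=np.array([np.cos(a),np.sin(a),0]);y=np.array([np.sin(a),-np.cos(a),0])
f=lambda X:(proj("side",X)-[200,140])*4
for z in(0,.02,.04):
  for k in(-.016,0,.016): print(z,k,f(t-y*.058+x*k+[0,0,z]))
c=np.array([.5435,.193,0])
for k in (-.031,0,.031): print("ledge",k,f(c+[0,0,.1695]+x*k))
p=cv2.imread("pics/side1.png").max(2)
for r in (230,250,270,290): print(r,p[r,270:370:4])
for r in (315,335): print(r,p[r,262:402:4])
E
```

```text
0 -0.016 [[348.098  320.7025]]
0 0 [[317.8593 320.3888]]
0 0.016 [[287.6139 320.075 ]]
0.02 -0.016 [[346.2408 291.5984]]
0.02 0 [[315.5293 291.2765]]
0.02 0.016 [[284.811  290.9546]]
0.04 -0.016 [[344.3245 261.5704]]
0.04 0 [[313.1253 261.24  ]]
0.04 0.016 [[281.919  260.9095]]
ledge -0.031 [[384.8862 321.4243]]
ledge 0 [[331.4303 320.8698]]
ledge 0.031 [[277.9534 320.3151]]
230 [ 83  80  82  71  65  61  62  56  61  59  57  58  54  61  60  58  62  57
  58  69  91 125 145 148 150]
250 [ 83  83  80  73  65  65  60  59  57  60  53  62  59  57  59  60  59  59
  61  63  98 137 165 174 175]
270 [127 128 126 117  96  76  63  60  58  59  59  59  59  54  63  62  57  57
  57  63  84 115 154 172 179]
290 [182 185 179 170 148 108  78  59  59  59  58  61  62  58  61  62  60  60
  59  60  59  60  68  91 118]
315 [187 188 188 192 198 202 187 146  95  65  58  56  54  55  56  52  55  54
  56  56  55  56  57  63  73  69  56  60  86 117 135 138 143 161 170]
335 [181 182 193 204 213 217 212 193 154 109  74  58  52  52  52  52  52  51
  52  53  50  54  52  53  53  64  81 102 126 140 143 142 141 149 162]
```

The near finger shows about 6 crop-px right of its prediction. That is a side-camera bias of about 3 mm along tool x, and correcting the side estimate by it agrees with the top view at (0.545, 0.1937). I'll shift +0.27, −0.13 cm and lower to just above the ledge.

```bash
python3 -m crank '[[[0.27,-0.13,0,0],[0,0,1,0],[0,0,1,0],[0,0,1,0],[0,0,1,0],[0,0,0.5,0],[0,0,0.2,0],[0,0,0,0],[0,0,0,0]]]' 1 30
python3 - <<'E'
from meas import *
p,d=cams.snapshot("side");p=p[:,:,::-1].copy();cv2.imwrite("pics/side2.png",cv2.resize(p[140:290,200:380],None,fx=4,fy=4,interpolation=cv2.INTER_CUBIC))
E
```

```text
t: 3.45
tcp_pos: [0.5454, 0.195, 0.172]
eef_rot: [-0.0, 0.975, 0.224, 0.0]
force: [-0.1, -0.3, 0.4]
width: 0.0913
```

View pics/side2.png

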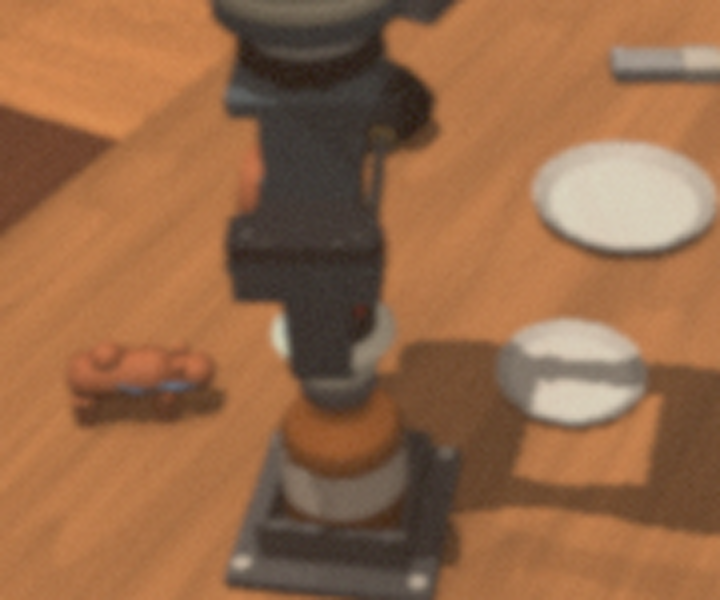

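The finger spans crop x 292–352 (centre 322). Adding the 11 px perspective offset puts the TCP at 333, against the ledge centre at about 334, so it's aligned along tool x. Closing now.

```bash
python3 -m crank '[[[0,0,0,0],[0,0,0,0],[0,0,0,0],[0,0,0,0],[0,0,0,0],[0,0,0,0],[0,0,0,0],[0,0,0,0],[0,0,0,0],[0,0,0,0]]]' -1 30
```

```text
t: 4.33
tcp_pos: [0.5453, 0.195, 0.172]
eef_rot: [-0.0, 0.975, 0.224, 0.0]
force: [-0.4, 1.3, 1.3]
width: 0.0489
```

Gripped at 48.9 mm. Pushing slowly now.

```bash
python3 -m crank '[[[0,0,0.05,0],[0,0,0.05,0],[0,0,0.05,0],[0,0,0.05,0],[0,0,0,0]]]'; python3 -m crank '[[[0,0,0.05,0],[0,0,0.05,0],[0,0,0,0]]]'
```

```text
t: 4.75
tcp_pos: [0.5453, 0.195, 0.1699]
eef_rot: [-0.0, 0.975, 0.224, 0.0]
force: [-1.1, 1.0, 2.7]
width: 0.049
t: 5.0
tcp_pos: [0.5453, 0.195, 0.1689]
eef_rot: [-0.0, 0.975, 0.224, 0.0]
force: [-0.2, 2.9, 3.5]
width: 0.049
```

```bash
python3 -m crank '[[[0,0,0.05,0],[0,0,0.05,0],[0,0,0,0]]]'; python3 -m crank '[[[0,0,0.05,0],[0,0,0,0]]]'
```

```text
t: 5.25
tcp_pos: [0.5453, 0.195, 0.1679]
eef_rot: [-0.0, 0.975, 0.224, 0.0]
force: [-1.1, 0.5, 4.0]
width: 0.0486
t: 5.42
tcp_pos: [0.5453, 0.195, 0.1674]
eef_rot: [-0.0, 0.975, 0.224, 0.0]
force: [-1.0, 1.2, 3.9]
width: 0.0486
```

```bash
python3 -m crank '[[[0,0,0.05,0],[0,0,0,0]]]'; python3 -m crank '[[[0,0,0.05,0],[0,0,0,0]]]'
```

```text
t: 5.58
tcp_pos: [0.5453, 0.1949, 0.1669]
eef_rot: [-0.0, 0.975, 0.224, 0.0]
force: [-1.6, 1.3, 4.6]
width: 0.0495
t: 5.75
tcp_pos: [0.5453, 0.1949, 0.1664]
eef_rot: [-0.0, 0.975, 0.224, 0.0]
force: [0.7, 2.3, 4.5]
width: 0.049
```

```bash
python3 -m crank '[[[0,0,0.05,0],[0,0,0,0]]]'
```

```text
t: 5.92
tcp_pos: [0.5453, 0.195, 0.1659]
eef_rot: [-0.0, 0.975, 0.224, 0.0]
force: [-0.1, 1.2, 4.5]
width: 0.0492
```

```bash
python3 -m crank '[[[0,0,0.05,0],[0,0,0,0]]]'
```

```text
t: 6.08
tcp_pos: [0.5453, 0.1949, 0.1654]
eef_rot: [-0.0, 0.975, 0.224, 0.0]
force: [-0.9, 2.9, 4.2]
width: 0.0488
```

```bash
python3 -m crank '[[[0,0,0.05,0],[0,0,0,0]]]'
```

```text
t: 6.25
tcp_pos: [0.5453, 0.195, 0.1649]
eef_rot: [-0.0, 0.975, 0.224, -0.0]
force: [-0.3, 1.8, 5.3]
width: 0.0487
```

```bash
python3 -m crank '[[[0,0,0.05,0],[0,0,0,0]]]'
```

```text
t: 6.42
tcp_pos: [0.5453, 0.195, 0.1644]
eef_rot: [-0.0, 0.975, 0.224, 0.0]
force: [-2.0, 3.0, 5.0]
width: 0.049
```

```bash
python3 -m crank '[[[0,0,0.05,0],[0,0,0,0]]]'
```

```text
t: 6.58
tcp_pos: [0.5453, 0.195, 0.1639]
eef_rot: [-0.0, 0.975, 0.224, 0.0]
force: [-0.4, 2.6, 5.6]
width: 0.0487
```

```bash
python3 -m crank '[[[0,0,0.05,0],[0,0,0,0]]]'
```

```text
t: 6.75
tcp_pos: [0.5453, 0.1949, 0.1634]
eef_rot: [-0.0, 0.975, 0.224, 0.0]
force: [-0.5, 1.8, 5.5]
width: 0.049
```

```bash
python3 -m crank '[[[0,0,0.05,0],[0,0,0,0]]]'
```

```text
t: 6.92
tcp_pos: [0.5453, 0.1949, 0.163]
eef_rot: [-0.0, 0.975, 0.224, 0.0]
force: [-0.8, 2.4, 5.5]
width: 0.049
```

```bash
python3 -m crank '[[[0,0,0.05,0],[0,0,0,0]]]'
```

```text
t: 7.08
tcp_pos: [0.5453, 0.195, 0.1625]
eef_rot: [-0.0, 0.975, 0.224, 0.0]
force: [-1.8, 2.2, 6.0]
width: 0.0492
```

```bash
python3 -m crank '[[[0,0,0.05,0],[0,0,0,0]]]'
```

```text
t: 7.25
tcp_pos: [0.5453, 0.195, 0.162]
eef_rot: [-0.0, 0.975, 0.224, 0.0]
force: [-1.6, 2.3, 6.8]
width: 0.0487
```

```bash
python3 -m crank '[[[0,0,0.05,0],[0,0,0,0]]]'
```

```text
t: 7.42
tcp_pos: [0.5453, 0.195, 0.1617]
eef_rot: [-0.0, 0.975, 0.224, 0.0]
force: [-1.0, 1.4, 9.6]
width: 0.0492
```

```bash
python3 -m crank '[[[0,0,0.03,0],[0,0,0,0]]]'
```

```text
t: 7.58
tcp_pos: [0.5454, 0.195, 0.1617]
eef_rot: [-0.0, 0.975, 0.224, 0.0]
force: [-3.8, 1.5, 14.6]
width: 0.0491
```

```bash
python3 -m crank '[[[0,0,0.03,0],[0,0,0,0]]]'
```

```text
t: 7.75
tcp_pos: [0.5454, 0.195, 0.1617]
eef_rot: [-0.0, 0.975, 0.224, 0.0]
force: [-4.9, 1.1, 17.5]
width: 0.049
```

The floor is at TCP z 0.1617, with 17.5 N on it. I'll ease off slightly and start turning anticlockwise (negative roll).

```bash
python3 -m crank '[[[0,0,-0.02,0],[0,0,0,-0.05],[0,0,0,-0.08]]]'
```

```text
t: 8.0
tcp_pos: [0.5459, 0.1951, 0.1617]
eef_rot: [-0.0, 0.958, 0.287, 0.001]
force: [-0.6, 4.3, 12.0]
width: 0.0488
```

```bash
python3 -m crank '[[[0,0,0,-0.08],[0,0,0,-0.08],[0,0,0,0]]]'
```

```text
t: 8.25
tcp_pos: [0.5459, 0.1954, 0.1617]
eef_rot: [-0.0, 0.931, 0.365, 0.001]
force: [-0.4, 5.3, 11.8]
width: 0.0487
```

```bash
python3 -m crank '[[[0,0,0.015,-0.08],[0,0,0,-0.08],[0,0,0,-0.08],[0,0,0,0]]]'; python3 -c "
from plant import sensors;s=sensors.get_state();print(s['moment'],s['joints'])"
```

```text
t: 8.58
tcp_pos: [0.5456, 0.1956, 0.1617]
eef_rot: [-0.0, 0.881, 0.474, 0.001]
force: [-3.0, 5.9, 15.5]
width: 0.0486
[ 1.19761531  0.80710332 -0.0335588 ] [2.40624834e-01 4.85081963e-01 1.52507800e+00 1.05599081e-03
 1.13007787e+00 8.23684393e-01]
```

```bash
python3 -m crank '[[[0,0,0,-0.08],[0,0,0,-0.08],[0,0,0,-0.08],[0,0,0,0]]]'; python3 -m crank '[[[0,0,0,-0.08],[0,0,0,-0.08],[0,0,0,-0.08],[0,0,0,-0.08],[0,0,0,0]]]'; python3 -c "
from plant import sensors;s=sensors.get_state();print(s['moment'],s['joints'])"
```

```text
t: 8.92
tcp_pos: [0.5454, 0.1958, 0.1617]
eef_rot: [-0.0, 0.818, 0.576, 0.001]
force: [-5.1, 7.9, 16.5]
width: 0.0487
t: 9.33
tcp_pos: [0.5448, 0.1958, 0.1617]
eef_rot: [-0.001, 0.715, 0.699, 0.0]
force: [-7.2, 7.7, 19.5]
width: 0.0489
[ 1.64692398  1.71593046 -0.09285975] [0.2409745  0.48482368 1.52566321 0.0017277  1.13106056 0.26376606]
```

Turned 62.8° with the cap at the floor, peaking at about 19.5 N. Lifting straight up gently to test whether it's free.

```bash
python3 -m crank '[[[0,0,-0.1,0],[0,0,-0.2,0],[0,0,-0.2,0],[0,0,-0.2,0],[0,0,-0.2,0],[0,0,-0.2,0],[0,0,0,0]]]'; python3 -m crank '[[[0,0,-0.2,0],[0,0,-0.2,0],[0,0,-0.2,0],[0,0,-0.2,0],[0,0,0,0]]]'
```

```text
t: 9.92
tcp_pos: [0.5446, 0.1952, 0.1717]
eef_rot: [-0.001, 0.717, 0.697, -0.0]
force: [-3.6, 4.8, 2.3]
width: 0.0486
t: 10.33
tcp_pos: [0.5446, 0.1949, 0.1797]
eef_rot: [-0.0, 0.717, 0.697, -0.001]
force: [-3.6, 3.5, -0.2]
width: 0.049
```

```bash
python3 -m crank '[[[0,0,-0.1,0],[0,0,-0.1,0],[0,0,-0.1,0],[0,0,0,0]]]';python3 -m crank '[[[0,0,-0.1,0],[0,0,-0.1,0],[0,0,0,0]]]'
```

```text
t: 10.67
tcp_pos: [0.5448, 0.1948, 0.1828]
eef_rot: [-0.0, 0.717, 0.697, -0.0]
force: [-4.5, 2.7, -1.6]
width: 0.049
t: 10.92
tcp_pos: [0.546, 0.1947, 0.1853]
eef_rot: [0.001, 0.717, 0.697, 0.0]
force: [0.1, 0.5, -0.9]
width: 0.0491
```

```bash
python3 -m crank '[[[0,0,-0.05,0],[0,0,-0.05,0],[0,0,0,0]]]'
```

```text
t: 11.17
tcp_pos: [0.5456, 0.1948, 0.1861]
eef_rot: [0.0, 0.717, 0.697, 0.0]
force: [-0.5, 0.1, 0.7]
width: 0.0491
```

The side load vanished past the 12 mm point, which suggests it's free. Continuing the lift, then I'll look.

```bash
python3 -m crank '[[[0,0,-0.1,0],[0,0,-0.2,0],[0,0,-0.2,0],[0,0,0,0]]]'; python3 -m crank '[[[0,0,-0.5,0],[0,0,-1,0],[0,0,-1.5,0],[0,0,-2,0],[0,0,-2,0],[0,0,-1,0],[0,0,0,0]]]'
python3 - <<'E'
from meas import *
p,d=cams.snapshot("side");p=p[:,:,::-1].copy();cv2.imwrite("pics/side3.png",cv2.resize(p[100:290,190:390],None,fx=3,fy=3,interpolation=cv2.INTER_CUBIC))
E
```

```text
t: 11.5
tcp_pos: [0.5456, 0.195, 0.1914]
eef_rot: [0.0, 0.717, 0.697, 0.0]
force: [-0.7, -0.0, -0.8]
width: 0.049
t: 12.08
tcp_pos: [0.5464, 0.1952, 0.2737]
eef_rot: [0.001, 0.717, 0.697, 0.002]
force: [0.9, -0.4, -0.8]
width: 0.049
```

View pics/side3.png

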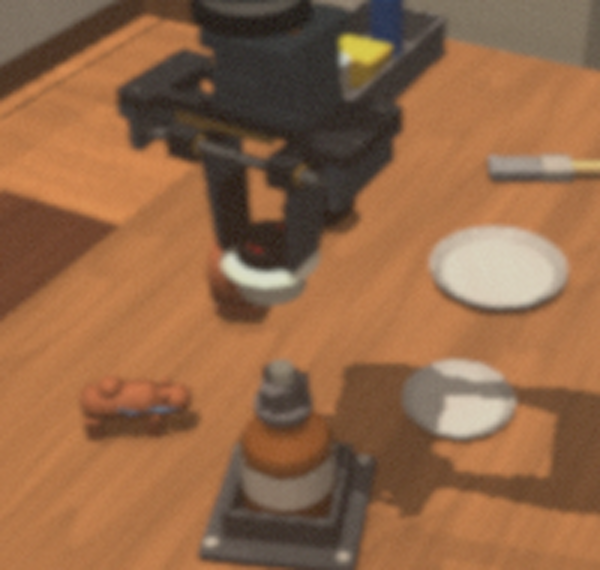

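The cap is level in the fingers at (270,265) in the crop, and the bare neck shows at (283,390). Moving to above the dish: dx −40.1 cm, dy −2.0 cm.

```bash
python3 -m crank '[[[-2,-0.1,0,0],[-3,-0.2,0,0],[-3.5,-0.2,0,0],[-3.5,-0.2,0,0],[-3.5,-0.2,0,0],[-3.5,-0.2,0,0],[-3.5,-0.2,0,0],[-3.5,-0.2,0,0],[-3.5,-0.2,0,0],[-3.5,-0.2,0,0],[-3,-0.1,0,0],[-2,0,0,0]]]'; python3 -m crank '[[[-1.5,0,0,0],[-0.6,0,0,0],[0,0,0,0],[0,0,0,0]]]'
python3 - <<'E'
from meas import *
for n in("top","side"):
    p,d=cams.snapshot(n);p=p[:,:,::-1].copy();cv2.imwrite(f"pics/{n}4.png",p)
    if n=="side":
        S=wood(p); print(radial(n,p,(.5125,-.2055),.015,.06,.09,100,S))
E
```

```text
t: 13.13
tcp_pos: [0.5132, -0.1868, 0.2696]
eef_rot: [-0.001, 0.718, 0.696, -0.001]
force: [-0.4, 0.5, -1.0]
width: 0.0492
t: 13.47
tcp_pos: [0.5136, -0.2045, 0.2704]
eef_rot: [-0.001, 0.717, 0.697, 0.0]
force: [0.6, 0.7, -0.5]
width: 0.0489
(array([ 0.5122, -0.2056]), np.float64(0.15863328636852486), 83, np.float64(0.0011779850741996006))
```

View pics/side4.png

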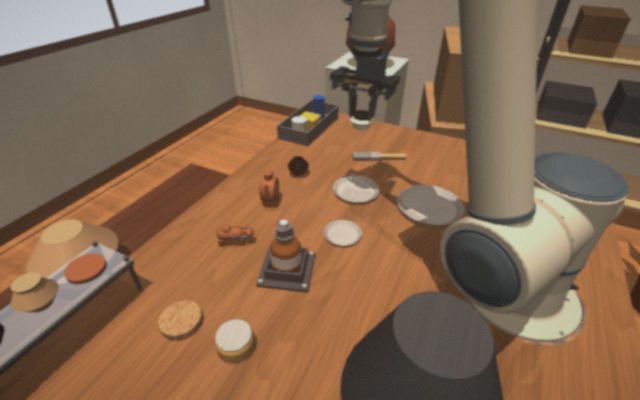

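The side view shows the cap at (360,122) hanging above the dish at (356,190), which hasn't moved. Lowering most of the way.

```bash
python3 -m crank '[[[-0.1,0.1,1,0],[0,0,2,0],[0,0,2.5,0],[0,0,3,0],[0,0,3,0],[0,0,3,0],[0,0,2.5,0],[0,0,1.5,0],[0,0,1,0],[0,0,0.5,0],[0,0,0,0]]]'
python3 - <<'E'
from meas import *
p,d=cams.snapshot("side");p=p[:,:,::-1].copy();cv2.imwrite("pics/side5.png",cv2.resize(p[120:230,280:440],None,fx=5,fy=5,interpolation=cv2.INTER_CUBIC))
E
```

```text
t: 14.48
tcp_pos: [0.5145, -0.2059, 0.0702]
eef_rot: [-0.0, 0.717, 0.697, -0.0]
force: [-0.5, -0.4, -0.6]
width: 0.0491
```

View pics/side5.png

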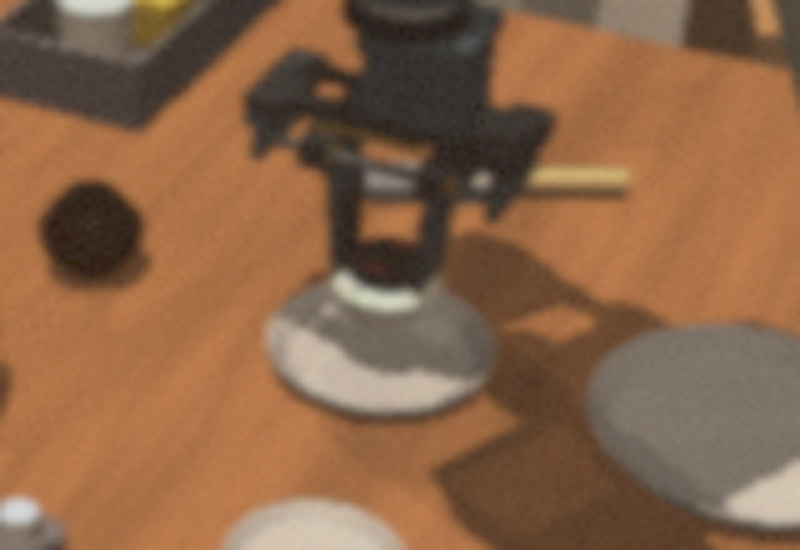

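The cap at crop (385,290) is just above the dish (centre 383,345) and centred. Lowering slowly to contact.

```bash
python3 -m crank '[[[0,0,0.8,0],[0,0,0.8,0],[0,0,0.6,0],[0,0,0.5,0],[0,0,0.2,0],[0,0,0,0]]]'; python3 -m crank '[[[0,0,0.1,0],[0,0,0.1,0],[0,0,0,0]]]'
```

```text
t: 15.03
tcp_pos: [0.5144, -0.2062, 0.0413]
eef_rot: [-0.0, 0.717, 0.697, -0.0]
force: [-0.1, 0.7, 0.4]
width: 0.0492
t: 15.28
tcp_pos: [0.5147, -0.2064, 0.0399]
eef_rot: [0.0, 0.717, 0.697, 0.0]
force: [-0.3, 0.2, -0.8]
width: 0.049
```

```bash
python3 -m crank '[[[0,0,0.05,0],[0,0,0,0]]]'
```

```text
t: 15.45
tcp_pos: [0.5147, -0.2064, 0.0394]
eef_rot: [0.0, 0.717, 0.697, 0.0]
force: [-0.0, -1.0, 0.6]
width: 0.0486
```

```bash
python3 -m crank '[[[0,0,0.05,0],[0,0,0,0]]]'
```

```text
t: 15.62
tcp_pos: [0.5147, -0.2064, 0.0389]
eef_rot: [0.0, 0.717, 0.697, -0.0]
force: [0.1, -0.2, 0.6]
width: 0.0487
```

Expected contact is at TCP z 0.0335–0.036.

```bash
python3 -m crank '[[[0,0,0.05,0],[0,0,0.05,0],[0,0,0.05,0],[0,0,0,0]]]'
```

```text
t: 15.95
tcp_pos: [0.5146, -0.2063, 0.0373]
eef_rot: [-0.0, 0.717, 0.697, -0.0]
force: [-0.2, -1.0, -0.9]
width: 0.0492
```

```bash
python3 -m crank '[[[0,0,0.05,0],[0,0,0,0]]]'
```

```text
t: 16.12
tcp_pos: [0.5146, -0.2063, 0.0368]
eef_rot: [-0.0, 0.717, 0.697, -0.0]
force: [0.1, 0.5, 0.3]
width: 0.0489
```

```bash
python3 -m crank '[[[0,0,0.05,0],[0,0,0,0]]]'
```

```text
t: 16.28
tcp_pos: [0.5147, -0.2064, 0.0363]
eef_rot: [0.0, 0.717, 0.697, 0.0]
force: [-0.8, 0.2, -0.4]
width: 0.0489
```

```bash
python3 -m crank '[[[0,0,0.05,0],[0,0,0,0]]]'
```

```text
t: 16.45
tcp_pos: [0.5147, -0.2064, 0.036]
eef_rot: [0.0, 0.717, 0.697, 0.0]
force: [-0.5, 0.6, 2.5]
width: 0.0491
```

```bash
python3 -m crank '[[[0,0,0.03,0],[0,0,0,0]]]'
```

```text
t: 16.62
tcp_pos: [0.5147, -0.2064, 0.0359]
eef_rot: [0.0, 0.717, 0.697, 0.0]
force: [-2.1, 1.2, 8.3]
width: 0.0487
```

Contact is at 0.036, as predicted. I'll ease the load, then open.

```bash
python3 -m crank '[[[0,0,-0.03,0],[0,0,0,0]]]'; python3 -m crank '[[[0,0,0,0],[0,0,0,0],[0,0,0,0],[0,0,0,0],[0,0,0,0],[0,0,0,0]]]' 0.5; python3 -m crank '[[[0,0,-0.2,0],[0,0,-0.5,0],[0,0,-1,0],[0,0,-2,0],[0,0,-3,0],[0,0,-3.5,0],[0,0,-3.5,0],[0,0,-3.5,0],[0,0,-2,0],[0,0,0,0]]]'
```

```text
t: 16.78
tcp_pos: [0.5147, -0.2064, 0.036]
eef_rot: [0.0, 0.717, 0.697, 0.0]
force: [-0.7, 1.0, 4.1]
width: 0.0493
t: 17.28
tcp_pos: [0.5147, -0.2063, 0.0358]
eef_rot: [-0.0, 0.717, 0.697, -0.0]
force: [-0.5, -0.4, -0.5]
width: 0.0683
t: 18.12
tcp_pos: [0.5165, -0.2073, 0.2336]
eef_rot: [0.004, 0.717, 0.697, 0.001]
force: [0.2, 0.9, 0.9]
width: 0.0685
```

```bash
python3 -m crank '[[[3,0,0,0],[3,0,0,0],[3,0,0,0],[3,0,0,0],[3,0,0,0],[3,0,0,0],[2,0,0,0],[0,0,0,0],[0,0,0,0]]]'
python3 - <<'E'
from meas import *
for n in("top","side"):
    p,d=cams.snapshot(n);p=p[:,:,::-1].copy();cv2.imwrite(f"pics/{n}6.png",p)
    S=wood(p);V=p.max(2).astype(np.float32);print(n,radial(n,p,(.5125,-.2055),.015,.06,.09,100,S))
    print(n,"grip",radial(n,p,(.5145,-.206),.0455,.015,.031,110,V))
p=cv2.imread("pics/top6.png");q=cv2.imread("pics/side6.png")
cv2.imwrite("pics/crop6.png",np.hstack([cv2.resize(p[170:250,345:425],(400,400),interpolation=2),cv2.resize(q[140:220,315:395],(400,400),interpolation=2)]))
E
```

```text
t: 18.87
tcp_pos: [0.5202, -0.0056, 0.2281]
eef_rot: [-0.0, 0.717, 0.697, -0.0]
force: [-1.0, 0.3, -0.2]
width: 0.0681
top (array([ 0.5148, -0.2062]), np.float64(0.15321541145190992), 89, np.float64(0.00035269608500450723))
top grip (array([ 0.5149, -0.2079]), np.float64(0.04991943644776846), 90, np.float64(0.00035679566127164516))
side (array([ 0.5126, -0.2058]), np.float64(0.15674736661251834), 65, np.float64(0.0008313238108019557))
side grip (array([ 0.5109, -0.2008]), np.float64(0.05136715378635587), 74, np.float64(0.001952779251187466))
```

View pics/crop6.png

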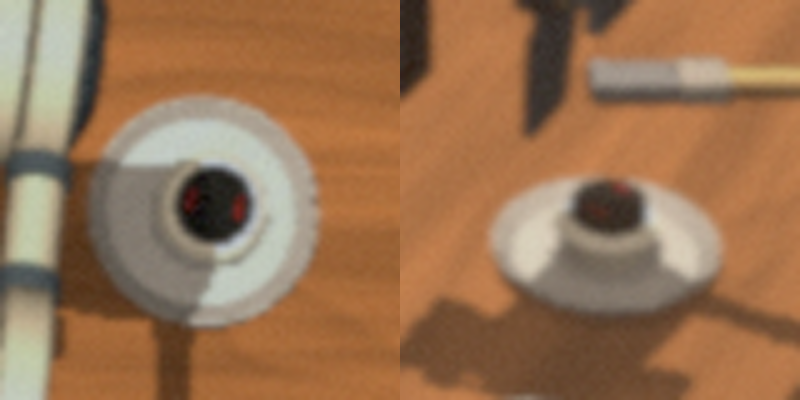

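View pics/top6.png

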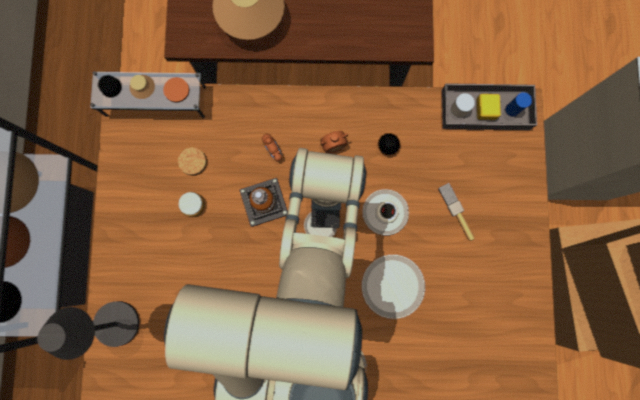

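Both views show the cap flat and upright with its black top up, at top (388,211), and centred in the dish to about 2 mm by the top view. The dish hasn't moved (0.5148, −0.2062) and the other pieces look undisturbed.

```bash
python3 -c "
from plant import env,sensors
print(sensors.get_state()['t']);print(env.job_done())"
```

```text
18.9667
the job is handed in; nothing more can be done
None
```

The cap is off the bottle and lying flat, open side down, in the 152 mm dish. I handed the job in at 19.0 s.

- **Opening:** I gripped the black rubber and pushed down slowly until I felt the floor, about 10 mm below rest. I turned the cap about 63° anticlockwise while holding it down. The readings stayed at 12–17.5 N, except for 19.5 N at the end of the turn. That is above the suggested 12–18 N but well under 30 N. The cap came free with no noticeable pull.
- **Placing:** I lowered the cap until it touched the dish at the expected height. The force reached 8.3 N for a moment, and I eased off before letting go.
- **Last checks:** From the top camera, the cap is upright and about 2 mm from the dish's centre. The dish is within 0.1 mm of where it was. The other pieces look unmoved; I checked them by eye only, and the gripper was well clear.
- **Disagreement:** The side camera put the cap about 5 mm off centre. Its fit was poorer, and it had already shown about a 3 mm bias, so I relied on the top camera.

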